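# Restack the drive spindle in size order

### The arm

A 7-joint arm with a two-finger parallel gripper is mounted at the origin on a cart in front of the work surface, level with it; the furniture and walls round the work are solid. World frame = base frame: x ahead of the robot, y to its left, z up, the work surface at z = 0. Lengths are in mm, angles in rad, forces in N, time in s.
With the tool pointing down it reaches from about 400 to 925 mm from the base axis. Payload 5.6 kg.
Tool frame: the origin (TCP) lies midway between the tips of the shut fingers; the grasp point (between the pads) lies 19 mm behind it; z points along the fingers, y is the line along which they close (so a half turn about z gives the same grasp; the last joint's range is limited). The gripper opens to 85 mm and grips with 20 to 120 N. Pads are 22 mm wide; open, the fingers measure 114 mm over their backs; the gripper's body (76 mm by 85 mm) begins 54 mm behind the grasp point. The pads swing forward as they close: fully open they stand 13 mm farther back than shut.
Start: joints at [1.187, 0.468, -0.012, 1.603, 0.006, 1.071, -0.056], TCP at [217.216, -612.638, 231.29] pointing down, gripper open.
Joint ranges: [-2.53, 2.53], [-0.31, 2.02], [-1.57, 1.55], [0.28, 2.44], [-1.29, 4.43], [0.15, 1.84], [-2.92, 2.92]. Speed limits (rad/s): [2.57, 2.57, 3.14, 3.14, 3.14, 3.14, 3.14].

### API

Orientations are given as a unit quaternion [x, y, z, w].
In Python, from cell import arm gives the robot as it stands.
- The arm moves only by the shell command python3 -m inch 'ROWS' [FORCE]. ROWS is text: rows parted by semicolons, each of 7 numbers parted by spaces: the opening, from 0 (shut) to 1 (fully open), then the shift along the world's x, y, z in mm, then the turn, a rotation vector about the world's x, y, z in degrees. A call has 1 to 20 rows; each row is the pose to reach, as a shift and turn from the pose commanded when the call began; what a row does not reach only later rows make up. A row lasts 1/12 s, in which the tool goes at most 41.7 mm and 7.16 degrees, less where a joint would pass 70% of its speed; a pose out of reach is approached as far as the arm can. A call with a gripper value outside its range is refused whole. The fingers move at their own pace and stop on an object; FORCE is the grip in N (left out, the last holds). Time passes only in rows, so rows that repeat a pose let the fingers close. It gives the time, the measured TCP pose, the force, the opening and the grip force at its end, in the units of the state.
- arm.state(): the state, without advancing time (a new reading comes with each control period).
- arm.get_image(name): name is "scene" or "top" or "wrist"; returns the picture (400x640x3 uint8, red, green, blue); there is no depth.
- arm.calibration(name): a dict with "K" (3x3 intrinsics, pixels), "R" (3x3) and "t" (3): a world point X has camera coordinates R X + t. Camera axes: x right, y down, z forward; pixel columns grow to the right and rows downward; lengths in mm; the calibration is good to about 2 mm. A picture is of the moment at which its call begins: read the wrist's pose just before it. calibration takes no time and is no camera call; for the wrist camera it gives the pose at the moment of the call.
- arm.finish_job(): hands the job in; it is judged then, once.
The state is a dict: "clock": time; "qpos": joint angles; "qvel": joint speeds; "tau": joint torques, N m; "tcp_pos": TCP position; "tcp_rot": TCP orientation; "ft_force": force on the tool from outside, world axes, zero at the start; "wrist_torque": the same for the moment, N m; "opening": opening from 0.0 (shut) to 1.0 (fully open); "gripper_force": force on a finger pad.
Only numpy, scipy, OpenCV 4.12 (cv2) and the standard library are available. Lean on these libraries where they do the work, as an engineer would, in place of code of your own. Each camera call takes 0.05 s, during which the arm holds its last target. There are 200 camera calls.

### The job

Rebuild the spindle of the opened drive unit from the three parts on the mat: thread the wide aluminium spacer down onto the bearing seat first, then the brass hub, slots down, then the small blue end bush on top. The hub has to drop over the square key that crosses the spindle, so rest it lightly on the key, turn it until its slots find the key and lower it fully home onto the spacer. Go gently, because the bearings must not feel more than 60 N, leave all three parts fully home, level and released, and leave the other things on the bench where they are.

Things in the scene. Friction and masses are not known exactly. Their poses are not given: they have to be found in the camera images.
- drive_unit: the drive unit, fixed on the work surface: grey base plate 120 x 104 mm, finned blue motor 80 mm across and, upright in the middle, a steel spindle. Origin at the centre of its underside, z up along the spindle. The spindle turns about its axis against a stiff drag of about 0.15 N m and stays where it is left
- spindle_seat (a point): point on the spindle's axis at the bearing seat, a flat steel ring 45 mm across, 50 mm above the unit's underside. Heights above the seat: journal 29 mm across, 0 to 13 mm (top 2 mm tapered); shaft 16 mm across, 13 to 33 mm (top 2 mm tapered); nose 10 mm across, 33 to 50 mm (top 3 mm tapered)
- key_center (a point): middle of the dark steel cross key, on the spindle's axis 19.5 mm above the seat. The key is a level square bar 5 x 5 mm, 26 mm long, straight through the shaft; its top is 22 mm above the seat. Which way it points is random and is not reported: neither this point's nor the unit's yaw tells it
- wide_spacer_center (a point): centre, half-way up, of the wide spacer: bare aluminium ring, outside 46 mm, bore 30 mm, 16 mm high, about 60 g. It passes over the key and fits round the journal; home it stands on the bearing seat, its centre 8 mm above the seat. z is its axis
- slotted_hub_center (a point): centre, half-way up, of the brass hub: outside 38 mm, bore 17 mm, 18 mm high, about 100 g. Two crossing slots 6.5 mm wide, 8 mm deep in its underside along its x and y, so it fits every quarter turn. Missing the key it rests on it, centre 31 mm above the seat; within 3 degrees it sinks 6 mm home, centre 25 mm above. Pressed over 15 N it may turn the spindle with it
- end_bush_center (a point): centre, half-way up, of the end bush: blue plastic ring, outside 24 mm, bore 11 mm, 14 mm high, about 20 g. It fits the nose; home it stands on the hub, its centre 41 mm above the seat. z is its axis
- service_mat: the grey-blue mat under the three parts, 130 x 230 mm and 3 mm thick, fixed on the work surface; origin at the centre of its underside, long side along its y axis. The parts lie in a row along y about 72 mm apart, in any order
- spanner: small steel open-ended spanner, 22 x 135 x 4 mm, lying near the front edge; leave it alone. Origin at the centre of its underside
- screwdriver: small red-handled screwdriver, 20 x 158 x 20 mm; leave it alone. Origin at the centre of its underside
- tape_roll: roll of masking tape, 88 mm across, 18 mm high, lying flat; leave it alone. Origin at the centre of its underside

How it is judged (in metres and radians):
On the way, in this order (a step that is already met when the one before it is completed fails the run):
1. the wide spacer is home on the bearing seat (z of wide_spacer_center in the frame of drive_unit below 0.0597 m and horizontal distance between wide_spacer_center and spindle_seat below 0.003 m and angle between wide_spacer_center's own z axis and vertical below 0.08 rad), for 0.2 s.
2. the slotted hub is home over the key, on the spacer (z of slotted_hub_center in the frame of drive_unit below 0.077 m and horizontal distance between slotted_hub_center and spindle_seat below 0.003 m and angle between slotted_hub_center's own z axis and vertical below 0.08 rad), for 0.2 s.
At the end, for the whole second after the job is handed in: The spacer stands on the bearing seat, the hub on the spacer with its slots over the key, the bush on the hub: each centre less than 2 mm above its home height, less than 3 mm from the spindle's axis and less than 0.08 rad off level, and released (all of step 1 and all of step 2 and z of end_bush_center in the frame of drive_unit below 0.093 m and horizontal distance between end_bush_center and spindle_seat below 0.003 m and angle between end_bush_center's own z axis and vertical below 0.08 rad); the robot touches nothing.
It fails at once if the drive unit is pressed or knocked with more than 60 N (contact force between drive_unit and anything else above 60 N).
It fails at once if the spanner, screwdriver or tape roll is moved more than 3 cm (distance of any of spanner, screwdriver, tape_roll from where it was at the start of the episode above 0.03 m).
It also fails if it takes over 69 s, if anything falls off the work surface, if the arm or the gripper's body presses on something with over 40 N, if the wrist force passes 120 N, or if a joint passes its speed limit or range.

## Working session

There is one attempt and no reset: what is moved stays moved. The work goes in short steps, Python scripts to look and compute and a shell command to move; the robot and the scene stay as the last step left them, time stands still between calls to the robot, and variables do not carry over. Pictures are saved under pics/ and viewed, at most 10 in all, crops included, and the job is handed in when it is done.

```bash
ls; mkdir -p pics; python3 - <<'E'
from cell import arm
import cv2
s=arm.state();print(s['clock'],s['tcp_pos'],s['tcp_rot'])
for n in ['top','scene']:
    im=arm.get_image(n);cv2.imwrite(f'pics/{n}0.png',im[:,:,::-1])
    c=arm.calibration(n);print(n,c)
E
```

```text
pics
0.0 [ 216.99089012 -612.12202424  230.33936243] [ 9.85525123e-01  1.69527130e-01 -2.15630002e-04 -8.59366036e-04]
top {'K': array([[440.99173897,   0.        , 312.53137745],
       [  0.        , 440.99173897, 196.58773367],
       [  0.        ,   0.        ,   1.        ]]), 'R': array([[-9.44965122e-03, -9.99954351e-01, -1.41392844e-03],
       [-9.96983786e-01,  9.53048873e-03, -7.70227308e-02],
       [ 7.70326902e-02,  6.81825786e-04, -9.97028334e-01]]), 't': array([ -56.94431218,  442.35340129, 1640.40403118])}
scene {'K': array([[366.72630389,   0.        , 324.7702686 ],
       [  0.        , 366.72630389, 200.6621025 ],
       [  0.        ,   0.        ,   1.        ]]), 'R': array([[-0.88897204, -0.4575893 ,  0.01845896],
       [-0.23358864,  0.41839279, -0.87771511],
       [ 0.39390995, -0.784576  , -0.47882716]]), 't': array([357.35153841, 185.74973035, 899.59862259])}
```

View pics/top0.png

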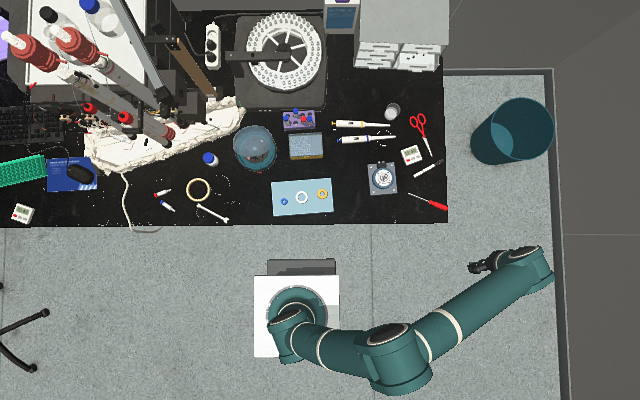

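View pics/scene0.png

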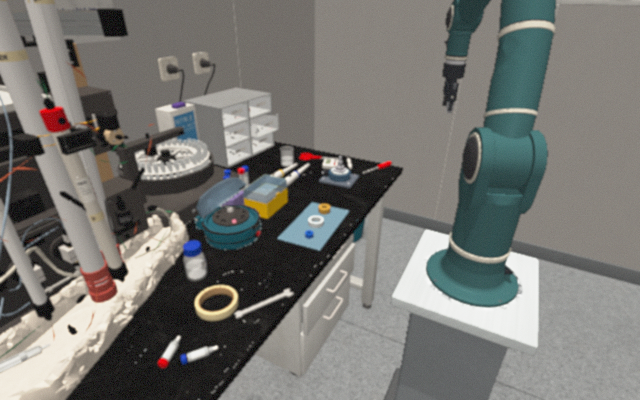

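The top view shows the mat at about (302,197). On it are the blue bush at (284,201), the aluminium spacer at (302,197) and the brass hub at (322,194). The drive unit is at (382,177).

```bash
cat >h.py <<'E'
from cell import arm
import cv2,numpy as np
def p2w(c,u,v,z):
    K,R,t=[np.array(c[k]) for k in('K','R','t')]
    d=R.T@np.linalg.inv(K)@[u,v,1]; o=-R.T@t
    return (o+d*(z-o[2])/d[2]).round(1)
def w2p(c,X):
    p=np.array(c['K'])@(np.array(c['R'])@np.array(X,float)+c['t']); return (p[:2]/p[2]).round(1)
def crop(im,x0,y0,x1,y1,f,name):
    cv2.imwrite(f'pics/{name}.png',cv2.resize(im[y0:y1,x0:x1,::-1],None,fx=f,fy=f,interpolation=cv2.INTER_CUBIC))
def st():
    s=arm.state();print(round(s['clock'],2),s['tcp_pos'].round(1) if hasattr(s['tcp_pos'],'round') else s['tcp_pos'],np.round(s['tcp_rot'],4),'F',np.round(s['ft_force'],1),'T',np.round(s['wrist_torque'],2),'op',s['opening'],s['gripper_force']);return s
E
python3 - <<'E'
from h import *
c=arm.calibration('top')
for n,u,v,z in [('bush',284,201,17),('spacer',302,197,19),('hub',322,194,21),('unit',382,178,100),('matTL',271,182,3),('matBR',333,213,3)]: print(n,p2w(c,u,v,z))
crop(cv2.cvtColor(cv2.imread('pics/top0.png'),cv2.COLOR_BGR2RGB),260,150,420,225,5,'topc')
s=arm.state();print(s['qpos']);print(arm.calibration('wrist'))
E
```

```text
bush [426.2  46.2  17. ]
spacer [440.5 -21.6  19. ]
hub [450.9 -96.8  21. ]
unit [ 499.8 -310.6  100. ]
matTL [500.   96.2   3. ]
matBR [ 379.9 -137.9    3. ]
[ 1.18699896  0.46827437 -0.01158639  1.60353145  0.00600759  1.07143416
 -0.05628733]
{'K': array([[296.30219125,   0.        , 319.17718441],
       [  0.        , 296.30219125, 192.70441991],
       [  0.        ,   0.        ,   1.        ]]), 'R': array([[ 0.3347834 , -0.94229393, -0.0014924 ],
       [-0.89220198, -0.31749518,  0.32120466],
       [-0.30314303, -0.10620246, -0.94700863]]), 't': array([-649.70700014,  -42.6070817 ,  380.48871558])}
```

View pics/topc.png

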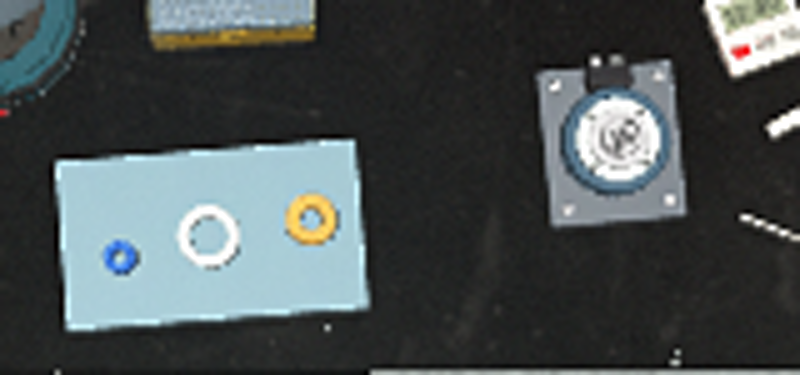

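The enlarged crop puts the bush at (121,257), the spacer at (209,237), the hub at (312,219) and the spindle at about (620,138). I'm moving above the spacer now.

```bash
python3 -m inch '1 223 590 0 0 0 -19.5;1 223 590 0 0 0 -19.5;1 223 590 0 0 0 -19.5;1 223 590 0 0 0 -19.5;1 223 590 0 0 0 -19.5;1 223 590 0 0 0 -19.5;1 223 590 0 0 0 -19.5;1 223 590 0 0 0 -19.5;1 223 590 0 0 0 -19.5;1 223 590 0 0 0 -19.5;1 223 590 0 0 0 -19.5;1 223 590 0 0 0 -19.5;1 223 590 0 0 0 -19.5;1 223 590 0 0 0 -19.5;1 223 590 0 0 0 -19.5;1 223 590 0 0 0 -19.5;1 223 590 -80 0 0 -19.5;1 223 590 -80 0 0 -19.5;1 223 590 -80 0 0 -19.5;1 223 590 -80 0 0 -19.5' 40
python3 - <<'E'
from h import *
st();im=arm.get_image('wrist');c=arm.calibration('wrist')
print('cam',-c['R'].T@c['t'])
cv2.imwrite('pics/w1.png',im[:,:,::-1])
for n,X in [('bush',(426,46,17)),('sp',(440,-22,19)),('hub',(451,-97,21))]: print(n,w2p(c,X))
E
```

```text
clock: 1.77
tcp_pos: [438.7, -22.6, 150.2]
tcp_rot: [1.0, 0.0, -0.003, -0.0]
ft_force: [0.8, 0.2, 0.5]
opening: 0.999
gripper_force: 0.0
1.77 [438.7 -22.6 150.2] [ 1.0e+00  4.0e-04 -2.5e-03 -4.0e-04] F [0.8 0.2 0.5] T [ 0.02 -0.06 -0.03] op 0.9986457757026499 0.0
cam [522.95257092 -23.31330179 294.4540975 ]
bush [249.3 195.2]
sp [317.8 182.3]
hub [396.6 171.9]
```

View pics/w1.png

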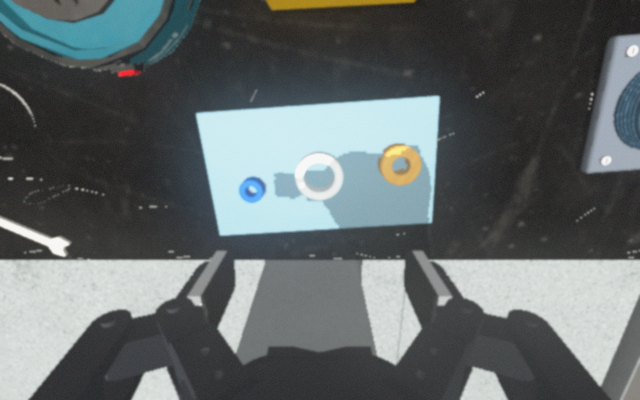

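The wrist view shows the spacer's top at about (319,176), the bush at (253,189) and the hub at (400,165).

```bash
python3 - <<'E'
from h import *
c=arm.calibration('wrist')
im=cv2.cvtColor(cv2.imread('pics/w1.png'),cv2.COLOR_BGR2RGB)
for n,u,v,z in [('bush',253,188.5,17),('sp',319,176,19),('hub',400,164,21)]: print(n,p2w(c,u,v,z))
E
```

```text
bush [433.   41.8  17. ]
sp [446.3 -23.2  19. ]
hub [458.7 -99.6  21. ]
```

```bash
python3 -m inch '1 6.5 -0.5 -60 0 0 0;1 6.5 -0.5 -100 0 0 0;1 6.5 -0.5 -130 0 0 0;1 6.5 -0.5 -145.5 0 0 0;1 6.5 -0.5 -145.5 0 0 0;0 6.5 -0.5 -145.5 0 0 0;0 6.5 -0.5 -145.5 0 0 0;0 6.5 -0.5 -145.5 0 0 0;0 6.5 -0.5 -145.5 0 0 0;0 6.5 -0.5 -145.5 0 0 0;0 6.5 -0.5 -145.5 0 0 0;0 6.5 -0.5 -145.5 0 0 0;0 6.5 -0.5 -145.5 0 0 0' 20; python3 -c "
from h import *
print(st()['qpos'])"
```

```text
clock: 2.9
tcp_pos: [448.9, -23.4, 8.3]
tcp_rot: [1.0, -0.0, 0.002, 0.0]
ft_force: [-1.2, 0.0, 9.8]
opening: 0.523
gripper_force: 18.9
2.9 [448.9 -23.4   8.3] [ 1.0e+00 -0.0e+00  2.4e-03  3.0e-04] F [-1.2  0.   9.8] T [-0.    0.29 -0.05] op 0.5227964494154196 18.923664819449186
[ 0.19599629  0.54539233 -0.25828782  2.19857826  0.32709571  0.42775365
 -1.89574574]
```

```bash
python3 -m inch '0.75 0 0 4 0 0 0;0.75 0 0 4 0 0 0;0.75 0 0 4 0 0 0;0.75 0 0 4 0 0 -90;0.75 0 0 4 0 0 -90;0.75 0 0 4 0 0 -90;0.75 0 0 4 0 0 -90;0.75 0 0 4 0 0 -90;0.75 0 0 4 0 0 -90;0.75 0 0 4 0 0 -90;0.75 0 0 4 0 0 -90;0.75 0 0 4 0 0 -90;0.75 0 0 4 0 0 -90;0.75 0 0 4 0 0 -90;0.75 0 0 4 0 0 -90;0.75 0 0 4 0 0 -90;0.75 0 0 4 0 0 -90;0.75 0 0 4 0 0 -90'; python3 -c "
from h import *
print(st()['qpos'])"
```

```text
clock: 4.4
tcp_pos: [446.7, -22.8, 9.9]
tcp_rot: [0.708, -0.706, 0.0, 0.0]
ft_force: [-0.6, 0.0, -0.2]
opening: 0.747
gripper_force: 0.0
4.4 [446.7 -22.8   9.9] [ 7.083e-01 -7.059e-01  1.000e-04  2.000e-04] F [-0.6  0.  -0.2] T [ 0.04 -0.    0.03] op 0.7470147718776072 0.0
[-0.2093931   0.52874397  0.21999502  2.22569982 -0.27751306  0.41194485
 -2.90148479]
```

```bash
python3 -m inch '0 0 0 0 0 0 0;0 0 0 0 0 0 0;0 0 0 0 0 0 0;0 0 0 0 0 0 0;0 0 0 0 0 0 0;0 0 0 0 0 0 0;0 0 0 0 0 0 0' 20; python3 -c "
from h import *
st()"
```

```text
clock: 4.98
tcp_pos: [446.5, -23.0, 10.0]
tcp_rot: [0.707, -0.707, -0.0, -0.0]
ft_force: [-1.9, 2.1, 4.8]
opening: 0.528
gripper_force: 19.9
4.98 [446.5 -23.   10. ] [ 7.075e-01 -7.067e-01 -4.000e-04 -2.000e-04] F [-1.9  2.1  4.8] T [0.26 0.41 0.05] op 0.5279835659439593 19.86238384153694
```

```bash
python3 -m inch '0.8 0 0 0 0 0 0;0.8 0 0 0 0 0 0;0.8 0 0 0 0 0 0;1 0 0 30 0 0 90;1 0 0 60 0 0 90;1 0 0 100 0 0 90;1 0 0 140 0 0 90;1 0 0 140 0 0 90;1 0 0 140 0 0 90;1 0 0 140 0 0 90;1 0 0 140 0 0 90;1 0 0 140 0 0 90;1 0 0 140 0 0 90;1 0 0 140 0 0 90;1 0 0 140 0 0 90;1 0 0 140 0 0 90;1 0 0 140 0 0 90;1 0 0 140 0 0 90'; cat >>h.py <<'E'
def wr(name):
    st();c=arm.calibration('wrist');im=arm.get_image('wrist');cv2.imwrite(f'pics/{name}.png',im[:,:,::-1]);np.savez(f'pics/{name}.npz',**c);return c,im
def ring(im,lo,hi,box):
    x0,y0,x1,y1=box;h=cv2.cvtColor(im[y0:y1,x0:x1],cv2.COLOR_RGB2HSV);m=cv2.inRange(h,lo,hi)
    k,_=cv2.findContours(m,cv2.RETR_EXTERNAL,cv2.CHAIN_APPROX_NONE);k=max(k,key=cv2.contourArea)
    e=cv2.fitEllipse(k);return (e[0][0]+x0,e[0][1]+y0),e[1]
E
python3 - <<'E'
from h import *
c,im=wr('w2')
print(ring(im,(0,0,190),(179,30,255),(280,140,360,215)),'pred TCP',w2p(c,(446.5,-22.9,19)))
crop(im,210,130,450,240,3,'w2c')
E
```

```text
clock: 6.48
tcp_pos: [446.6, -23.4, 149.7]
tcp_rot: [1.0, -0.001, -0.0, 0.0]
ft_force: [-1.0, -0.0, -0.1]
opening: 1.001
gripper_force: 0.0
6.48 [446.6 -23.4 149.7] [ 1.0e+00 -1.1e-03 -1.0e-04  0.0e+00] F [-1.  -0.  -0.1] T [ 0.03  0.05 -0.03] op 1.0008261672617793 0.0
((319.01744842529297, 181.3287467956543), (47.166587829589844, 47.548553466796875)) pred TCP [318.  182.8]
```

View pics/w2c.png

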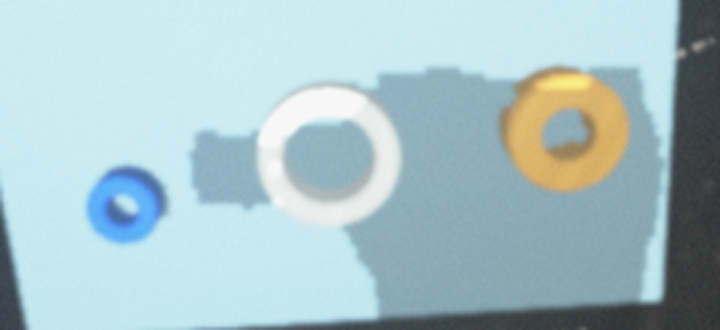

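The crop shows the spacer centred at about (330,155), which is (320,181.5) full-frame. The bush is at (251.3,198.3) and the hub at (398.7,173.3). The camera bias is therefore about (+1.5,-1) px.

```bash
python3 -m inch '1 0 0 -40 0 0 0;1 0 0 -80 0 0 0;1 0 0 -120 0 0 0;1 0 0 -139 0 0 0;1 0 0 -139 0 0 0;0 0 0 -139 0 0 0;0 0 0 -139 0 0 0;0 0 0 -139 0 0 0;0 0 0 -139 0 0 0;0 0 0 -139 0 0 0;0 0 0 -139 0 0 0;0 0 0 -139 0 0 0;0 0 0 -100 0 0 0;0 0 0 -60 0 0 0;0 0 0 -20 0 0 0;0 0 0 20 0 0 0;0 0 0 60 0 0 0;0 0 0 82 0 0 0;0 0 0 82 0 0 0' 40; python3 -m inch '0 8 -40 0 0 0 0;0 16 -80 0 0 0 0;0 24 -120 0 0 0 0;0 32 -160 0 0 0 0;0 40 -200 0 0 0 0;0 46 -240 0 0 0 0;0 51 -275 0 0 0 0;0 53 -287 0 0 0 0;0 53 -287 0 0 0 0;0 53 -287 0 0 0 0;0 53 -287 0 0 0 0;0 53 -287 0 0 0 0'
python3 - <<'E'
from h import *
c2=np.load('pics/w2.npz')
print('bush',p2w(c2,251.3-1.5,198.3+1,17),'hub',p2w(c2,398.7-1.5,173.3+1,21))
c,im=wr('w3')
crop(im,200,80,440,260,3,'w3c')
E
```

```text
clock: 8.12
tcp_pos: [450.0, -23.2, 238.5]
tcp_rot: [1.0, -0.0, 0.007, -0.0]
ft_force: [2.0, -0.6, -0.7]
opening: 0.498
gripper_force: 40.9
clock: 9.12
tcp_pos: [500.0, -307.9, 231.8]
tcp_rot: [1.0, 0.002, 0.0, -0.001]
ft_force: [-0.0, 1.3, -0.5]
opening: 0.503
gripper_force: 41.0
bush [429.   44.6  17. ] hub [455.4 -97.9  21. ]
9.12 [ 500.  -307.9  231.8] [ 1.0e+00  1.5e-03  0.0e+00 -6.0e-04] F [-0.   1.3 -0.5] T [0.03 0.03 0.01] op 0.5026897518974167 40.95239831533945
```

View pics/w3c.png

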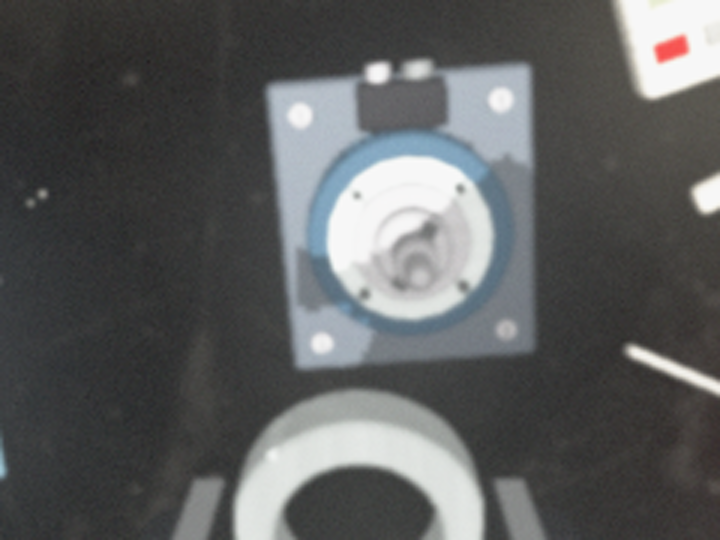

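The crop shows the nose top at about (418,274), which is (339.3,171.2) full-frame. The held spacer sits below it.

```bash
python3 - <<'E'
from h import *
c=np.load('pics/w3.npz')
print(p2w(c,339.3-1.5,171.2+1,100))
E
```

```text
[ 510.2 -326.2  100. ]
```

```bash
python3 -m inch '0 10 -18 -30 0 0 0;0 10 -18 -60 0 0 0;0 10 -18 -60 0 0 0;0 10 -18 -60 0 0 0;0 10 -18 -60 0 0 0;0 10 -18 -60 0 0 0'
python3 - <<'E'
from h import *
c,im=wr('w4')
crop(im,250,130,400,240,5,'w4c')
print(w2p(c,(510.2,-326.2,100))+[1.5,-1], w2p(c,arm.state()['tcp_pos']))
E
```

```text
clock: 9.67
tcp_pos: [510.9, -328.0, 173.9]
tcp_rot: [1.0, 0.001, 0.001, 0.001]
ft_force: [-0.0, -0.1, 0.7]
opening: 0.502
gripper_force: 41.1
9.67 [ 510.9 -328.   173.9] [1.0e+00 6.0e-04 1.4e-03 6.0e-04] F [-0.  -0.1  0.7] T [-0.04  0.   -0.01] op 0.5016945834794444 41.07173591232822
[317.4 203.7] [318.2 252.1]
```

View pics/w4c.png

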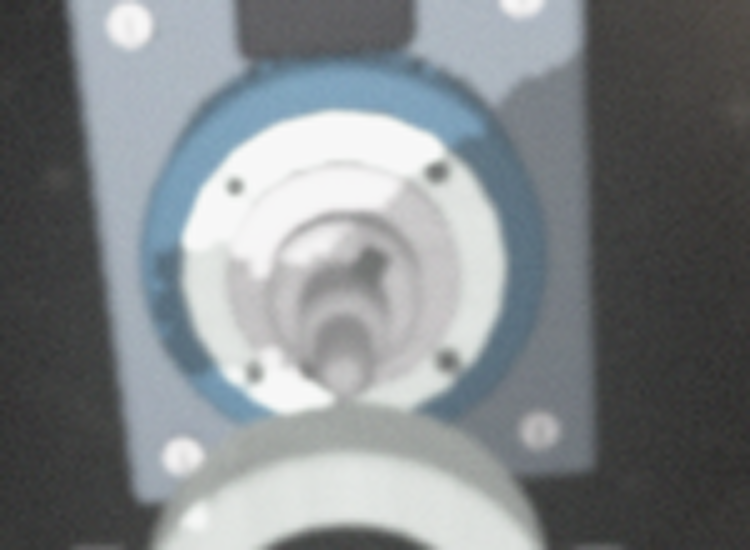

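The crop shows the nose top at (345,378), which is (319,205.6) full-frame. The ring is centred near column 320.

```bash
python3 - <<'E'
from h import *
c=np.load('pics/w4.npz')
print(p2w(c,319-1.6,205.6+1.1,100)); 
E
python3 -m inch '0 0 0 0 0 0 0;0 0 0 0 0 0 0;0 0 0 0 0 0 0'
```

```text
[ 508.6 -327.4  100. ]
clock: 9.97
tcp_pos: [509.9, -328.2, 172.5]
tcp_rot: [1.0, 0.0, 0.0, 0.0]
ft_force: [-0.4, -0.4, -1.2]
opening: 0.507
gripper_force: 41.1
```

```bash
python3 -m inch '0 -0.7 0.9 0 0 0 0;0 -0.7 0.9 -25 0 0 0;0 -0.7 0.9 -50 0 0 0;0 -0.7 0.9 -75 0 0 0;0 -0.7 0.9 -90 0 0 0;0 -0.7 0.9 -97 0 0 0;0 -0.7 0.9 -97 0 0 0;0 -0.7 0.9 -97 0 0 0;0 -0.7 0.9 -97 0 0 0;0 -0.7 0.9 -97 0 0 0'
python3 -m inch '0 0 0 -1 0 0 0;0 0 0 -2 0 0 0;0 0 0 -3 0 0 0;0 0 0 -4 0 0 0;0 0 0 -5 0 0 0;0 0 0 -6 0 0 0;0 0 0 -6 0 0 0;0 0 0 -6 0 0 0';python3 -c "
from h import *
st()"
```

```text
clock: 10.8
tcp_pos: [509.4, -327.5, 75.8]
tcp_rot: [1.0, 0.0, 0.001, 0.0]
ft_force: [0.1, 0.2, 0.4]
opening: 0.502
gripper_force: 44.8
clock: 11.47
tcp_pos: [509.3, -327.3, 68.8]
tcp_rot: [1.0, 0.0, 0.0, 0.0]
ft_force: [0.6, -0.4, 0.4]
opening: 0.505
gripper_force: 44.9
11.47 [ 509.3 -327.3   68.8] [1.e+00 2.e-04 2.e-04 1.e-04] F [ 0.6 -0.4  0.4] T [-0.08 -0.27 -0.02] op 0.5049157312920075 44.86657766063615
```

```bash
python3 -m inch '0 0 0 -1 0 0 0;0 0 0 -2 0 0 0;0 0 0 -3 0 0 0;0 0 0 -4 0 0 0;0 0 0 -4 0 0 0;0 0 0 -4 0 0 0';python3 -c "
from h import *
st()"
```

```text
clock: 11.97
tcp_pos: [509.8, -327.5, 65.1]
tcp_rot: [1.0, 0.0, 0.001, 0.0]
ft_force: [3.2, -1.2, 1.0]
opening: 0.506
gripper_force: 45.0
11.97 [ 509.8 -327.5   65.1] [1.e+00 2.e-04 7.e-04 4.e-04] F [ 3.2 -1.2  1. ] T [-0.21 -0.79  0.04] op 0.5056226081564491 44.98870242190371
```

```bash
python3 -m inch '0 0.6 -0.2 -1 0 0 0;0 0.6 -0.2 -2 0 0 0;0 0.6 -0.2 -3 0 0 0;0 0.6 -0.2 -4 0 0 0;0 0.6 -0.2 -5 0 0 0;0 0.6 -0.2 -6 0 0 0;0 0.6 -0.2 -6 0 0 0;0 0.6 -0.2 -6 0 0 0';python3 -c "
from h import *
st()"
```

```text
clock: 12.63
tcp_pos: [511.6, -327.5, 60.3]
tcp_rot: [1.0, 0.001, 0.002, 0.0]
ft_force: [4.4, 1.1, 8.9]
opening: 0.505
gripper_force: 46.2
12.63 [ 511.6 -327.5   60.3] [1.0e+00 5.0e-04 1.8e-03 5.0e-04] F [4.4 1.1 8.9] T [ 0.23 -0.81  0.02] op 0.505322964079108 46.22635136584904
```

```bash
python3 -m inch '0 1 0 0 0 0 0;0 1 0 0 0 0 0;0 1 0 -1 0 0 0;0 1 0 -2 0 0 0;0 1 0 -2 0 0 0;0 1 0 -2 0 0 0';python3 -c "
from h import *
st()"
```

```text
clock: 13.13
tcp_pos: [512.6, -327.5, 59.0]
tcp_rot: [1.0, 0.001, 0.002, 0.0]
ft_force: [2.0, 1.8, 13.9]
opening: 0.504
gripper_force: 47.6
13.13 [ 512.6 -327.5   59. ] [1.0e+00 7.0e-04 1.8e-03 5.0e-04] F [ 2.   1.8 13.9] T [ 0.32 -0.3   0.07] op 0.5039094700113692 47.62329624932322
```

```bash
python3 -m inch '0.7 0 0 1 0 0 0;0.7 0 0 1 0 0 0;0.75 0 0 1 0 0 0;0.75 0 0 1 0 0 0;0.75 0 0 1 0 0 0';python3 - <<'E'
from h import *
c,im=wr('w5');st()
crop(im,230,150,410,330,3,'w5c')
E
```

```text
clock: 13.55
tcp_pos: [509.7, -327.2, 57.0]
tcp_rot: [1.0, 0.0, -0.001, -0.0]
ft_force: [-0.0, -0.5, 0.6]
opening: 0.748
gripper_force: 0.0
13.55 [ 509.7 -327.2   57. ] [ 1.e+00  0.e+00 -9.e-04 -4.e-04] F [-0.  -0.5  0.6] T [ 0.04  0.01 -0.03] op 0.7477318622861061 0.0
13.6 [ 509.9 -327.3   57.2] [ 1.e+00  0.e+00 -7.e-04 -3.e-04] F [ 0.8  0.1 -0.8] T [-0.01  0.   -0.  ] op 0.7476810491364668 0.0
```

View pics/w5c.png

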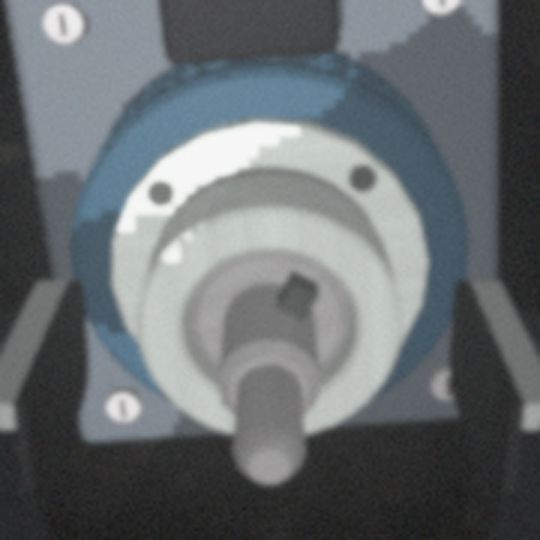

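The spacer stands level on the seat, with the nose top at (270,465) in the crop and a key end at (298,293). Next is the hub.

```bash
python3 -m inch '0.75 0 0 40 0 0 0;1 0 0 75 0 0 0;1 -10 40 75 0 0 0;1 -20 80 75 0 0 0;1 -30 120 75 0 0 0;1 -40 160 75 0 0 0;1 -50 200 75 0 0 0;1 -54.4 229.4 75 0 0 0;1 -54.4 229.4 75 0 0 0;1 -54.4 229.4 75 0 0 0;1 -54.4 229.4 35 0 0 0;1 -54.4 229.4 0 0 0 0;1 -54.4 229.4 -30 0 0 0;1 -54.4 229.4 -46.5 0 0 0;1 -54.4 229.4 -46.5 0 0 0;1 -54.4 229.4 -46.5 0 0 0' ; python3 -m inch '0 0 0 0 0 0 0;0 0 0 0 0 0 0;0 0 0 0 0 0 0;0 0 0 0 0 0 0;0 0 0 0 0 0 0;0 0 0 0 0 0 0;0 0 0 0 0 0 0;0 0 0 0 0 0 0' 20; python3 -c "
from h import *
print(p2w(np.load('pics/w5.npz'),320,305,100))
print(st()['qpos'])"
```

```text
clock: 14.93
tcp_pos: [455.7, -99.5, 10.6]
tcp_rot: [1.0, -0.001, -0.001, 0.0]
ft_force: [0.9, 0.8, 1.0]
opening: 0.997
gripper_force: 0.0
clock: 15.6
tcp_pos: [457.1, -98.2, 12.5]
tcp_rot: [1.0, 0.0, 0.001, 0.0]
ft_force: [-0.9, 0.2, 7.0]
opening: 0.433
gripper_force: 19.3
[ 510.2 -328.3  100. ]
15.6 [457.1 -98.2  12.5] [1.e+00 2.e-04 1.e-03 2.e-04] F [-0.9  0.2  7. ] T [-0.1   0.33 -0.  ] op 0.43320479809645634 19.25131542608142
[ 0.05933639  0.53563577  0.0964596   2.17421355 -0.11705779  0.43429042
 -1.32180153]
```

```bash
python3 -m inch '0.65 0 0 0 0 0 0;0.65 0 0 0 0 0 0;0.65 0 0 0 0 0 0;0.65 0 0 0 0 0 90;0.65 0 0 0 0 0 90;0.65 0 0 0 0 0 90;0.65 0 0 0 0 0 90;0.65 0 0 0 0 0 90;0.65 0 0 0 0 0 90;0.65 0 0 0 0 0 90;0.65 0 0 0 0 0 90;0.65 0 0 0 0 0 90;0.65 0 0 0 0 0 90;0.65 0 0 0 0 0 90;0.65 0 0 0 0 0 90;0.65 0 0 0 0 0 90;0.65 0 0 0 0 0 90;0.65 0 0 0 0 0 90;0.65 0 0 0 0 0 90'; python3 -m inch '0 0 0 0 0 0 0;0 0 0 0 0 0 0;0 0 0 0 0 0 0;0 0 0 0 0 0 0;0 0 0 0 0 0 0;0 0 0 0 0 0 0;0 0 0 0 0 0 0' 40; python3 -c "
from h import *
print(st()['qpos'])"
```

```text
clock: 17.18
tcp_pos: [456.1, -98.1, 11.2]
tcp_rot: [0.708, 0.707, -0.0, -0.0]
ft_force: [0.4, -0.5, 0.2]
opening: 0.648
gripper_force: 0.0
clock: 17.77
tcp_pos: [456.2, -98.0, 11.7]
tcp_rot: [0.707, 0.707, -0.0, 0.0]
ft_force: [-1.6, 0.6, 5.4]
opening: 0.42
gripper_force: 39.5
17.77 [456.2 -98.   11.7] [ 7.071e-01  7.071e-01 -2.000e-04  2.000e-04] F [-1.6  0.6  5.4] T [ 0.05  0.4  -0.01] op 0.41973597401416946 39.53257108616299
[ 0.39051309  0.56239996 -0.29948879  2.15337983  0.3546635   0.47159033
 -0.18368226]
```

```bash
python3 -m inch '0 0 0 20 0 0 0;0 0 0 55 0 0 0;0 0 0 90 0 0 0;0 0 0 125 0 0 0;0 8 -35 140 0 0 0;0 16 -70 140 0 0 0;0 24 -105 140 0 0 0;0 32 -140 140 0 0 0;0 40 -175 140 0 0 0;0 48 -205 140 0 0 0;0 53 -225 140 0 0 0;0 53.9 -229.3 140 0 0 0;0 53.9 -229.3 140 0 0 0;0 53.9 -229.3 140 0 0 0;0 53.9 -229.3 140 0 0 0;0 53.9 -229.3 140 0 0 0;0 53.9 -229.3 140 0 0 0'
python3 - <<'E'
from h import *
c,im=wr('w6')
crop(im,230,130,410,290,4,'w6c')
print(w2p(c,(510,-327.4,100)),w2p(c,arm.state()['tcp_pos']))
E
```

```text
clock: 19.18
tcp_pos: [510.3, -326.1, 151.5]
tcp_rot: [0.706, 0.708, 0.0, -0.0]
ft_force: [0.7, 0.3, -1.0]
opening: 0.419
gripper_force: 40.6
19.18 [ 510.3 -326.1  151.5] [ 7.063e-01  7.079e-01  1.000e-04 -0.000e+00] F [ 0.7  0.3 -1. ] T [0.03 0.01 0.04] op 0.41886296362363534 40.57659172371132
[319.  216.2] [319.4 251.8]
```

View pics/w6c.png

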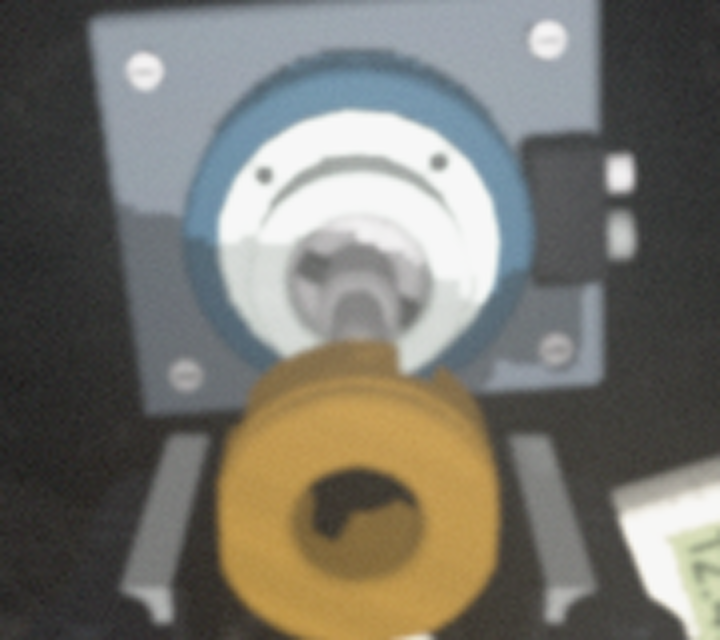

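The held hub shows an underside slot at crop (415,370), right of its centre column (358). The key shows one end at about (316,265) and the other at about (413,308).

```bash
python3 - <<'E'
from h import *
c=np.load('pics/w6.npz')
a=p2w(c,309,196.3,70);b=p2w(c,333.3,206.8,70);print(a,b,'key az',np.degrees(np.arctan2(*(b-a)[1::-1])),'len',np.linalg.norm(b-a))
w5=np.load('pics/w5.npz');print('w5 key end',p2w(w5,230+298/3,150+293/3,70))
for u,v in[(397,350),(435,375)]:
    p=p2w(c,230+u/4,130+v/4,143);print('slot',p,np.degrees(np.arctan2(p[1]+326.5,p[0]-510.3)))
E
```

```text
[ 502. -323.   70.] [ 521.6 -332.    70. ] key az -24.663814712463537 len 21.567568244936677
w5 key end [ 519.7 -332.9   70. ]
slot [ 515.7 -309.7  143. ] 72.18111108547713
slot [ 521.  -313.5  143. ] 50.5429920875041
```

```bash
python3 - <<'E'
import cv2
im=cv2.imread('pics/w6.png')
cv2.imwrite('pics/w6d.png',cv2.resize(im[175:225,290:350],None,fx=10,fy=10,interpolation=cv2.INTER_CUBIC))
E
```

```text
(no output)
```

View pics/w6d.png

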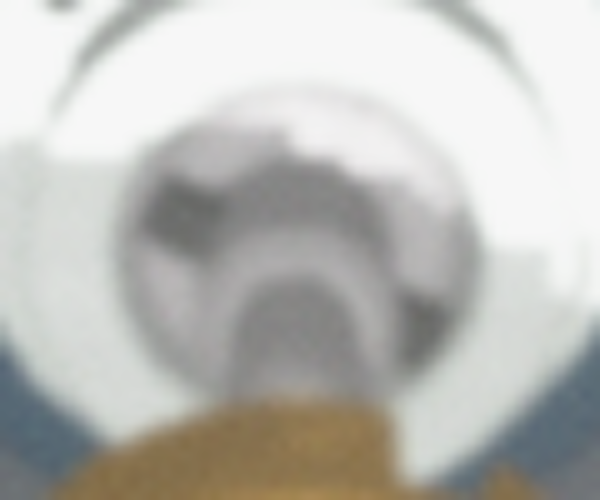

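The second crop shows the key tips at about (305,196) and (334.7,207) full-frame, so the key azimuth is about -22° and the slot is about 6° short of it.

```bash
python3 -m inch '0 0 -1.2 0 0 0 0;0 0 -1.2 -20 0 0 0;0 0 -1.2 -40 0 0 0;0 0 -1.2 -50 0 0 0;0 0 -1.2 -56 0 0 0;0 0 -1.2 -56 0 0 0;0 0 -1.2 -56 0 0 0;0 0 -1.2 -56 0 0 0'
python3 -m inch '0 0 0 -1.5 0 0 0;0 0 0 -3 0 0 0;0 0 0 -4.5 0 0 0;0 0 0 -6 0 0 0;0 0 0 -7 0 0 0;0 0 0 -7 0 0 0;0 0 0 -7 0 0 0';python3 -c "
from h import *
st()"
```

```text
clock: 19.9
tcp_pos: [510.9, -328.8, 96.3]
tcp_rot: [0.707, 0.707, 0.0, 0.001]
ft_force: [0.4, 0.6, -1.4]
opening: 0.417
gripper_force: 40.6
clock: 20.48
tcp_pos: [510.2, -328.0, 88.1]
tcp_rot: [0.707, 0.707, 0.0, -0.0]
ft_force: [0.8, 1.1, 0.0]
opening: 0.419
gripper_force: 40.6
20.48 [ 510.2 -328.    88.1] [ 7.068e-01  7.074e-01  2.000e-04 -3.000e-04] F [0.8 1.1 0. ] T [ 0.38 -0.04 -0.01] op 0.4188377357070107 40.58242138642527
```

```bash
python3 -m inch '0 0.2 0.4 -1.5 0 0 0;0 0.2 0.4 -3 0 0 0;0 0.2 0.4 -4.5 0 0 0;0 0.2 0.4 -6 0 0 0;0 0.2 0.4 -7 0 0 0;0 0.2 0.4 -8 0 0 0;0 0.2 0.4 -8 0 0 0';python3 -c "
from h import *
st()"
```

```text
clock: 21.07
tcp_pos: [510.3, -327.8, 80.0]
tcp_rot: [0.707, 0.707, 0.0, -0.0]
ft_force: [0.3, 1.7, -0.3]
opening: 0.417
gripper_force: 40.6
21.07 [ 510.3 -327.8   80. ] [ 7.069e-01  7.073e-01  1.000e-04 -2.000e-04] F [ 0.3  1.7 -0.3] T [ 0.56 -0.01 -0.01] op 0.4165784115580481 40.60374633424544
```

```bash
python3 -m inch '0 0 0.4 -0.7 0 0 0;0 0 0.4 -1.4 0 0 0;0 0 0.4 -2 0 0 0;0 0 0.4 -2 0 0 0;0 0 0.4 -2 0 0 0';python3 -c "
from h import *
st()"
```

```text
clock: 21.48
tcp_pos: [510.3, -327.7, 78.2]
tcp_rot: [0.707, 0.707, 0.0, 0.0]
ft_force: [-0.5, 2.2, 0.1]
opening: 0.418
gripper_force: 40.6
21.48 [ 510.3 -327.7   78.2] [0.707  0.7073 0.     0.    ] F [-0.5  2.2  0.1] T [0.46 0.01 0.01] op 0.4175356187407766 40.621855592853535
```

```bash
python3 -m inch '0 0 0.5 -0.7 0 0 0;0 0 0.5 -1.4 0 0 0;0 0 0.5 -2 0 0 0;0 0 0.5 -2 0 0 0;0 0 0.5 -2 0 0 0';python3 -c "
from h import *
st()"
```

```text
clock: 21.9
tcp_pos: [510.2, -327.6, 76.2]
tcp_rot: [0.707, 0.707, -0.0, 0.0]
ft_force: [-0.3, 0.5, -0.8]
opening: 0.418
gripper_force: 40.6
21.9 [ 510.2 -327.6   76.2] [ 7.070e-01  7.072e-01 -1.000e-04  1.000e-04] F [-0.3  0.5 -0.8] T [0.06 0.01 0.03] op 0.4176883255582232 40.575622922115144
```

```bash
python3 -m inch '0 0 0 -0.7 0 0 0;0 0 0 -1.4 0 0 0;0 0 0 -2 0 0 0;0 0 0 -2 0 0 0;0 0 0 -2 0 0 0';python3 -c "
from h import *
st()"
```

```text
clock: 22.32
tcp_pos: [510.4, -327.5, 74.7]
tcp_rot: [0.707, 0.707, -0.0, 0.0]
ft_force: [-1.2, -0.1, 3.9]
opening: 0.42
gripper_force: 41.0
22.32 [ 510.4 -327.5   74.7] [ 7.070e-01  7.072e-01 -1.000e-04  2.000e-04] F [-1.2 -0.1  3.9] T [ 0.13  0.39 -0.  ] op 0.4200672689469547 41.02704825982073
```

```bash
python3 -m inch '0 0 0 0 0 0 4;0 0 0 0 0 0 8;0 0 0 0 0 0 8'; python3 -c "
from h import *
st()"; python3 -m inch '0 0 0 0 0 0 -5;0 0 0 0 0 0 -10;0 0 0 0 0 0 -16;0 0 0 0 0 0 -16'; python3 -c "
from h import *
st()"
```

```text
clock: 22.57
tcp_pos: [510.7, -327.3, 74.7]
tcp_rot: [0.655, 0.755, 0.0, 0.0]
ft_force: [-0.5, 0.1, 5.3]
opening: 0.415
gripper_force: 41.1
22.57 [ 510.7 -327.3   74.7] [6.554e-01 7.553e-01 3.000e-04 4.000e-04] F [-0.5  0.1  5.3] T [ 0.16  0.16 -0.04] op 0.41502157623820174 41.108691662921046
clock: 22.9
tcp_pos: [510.7, -327.4, 74.7]
tcp_rot: [0.756, 0.655, -0.0, 0.001]
ft_force: [0.2, -0.8, 3.3]
opening: 0.424
gripper_force: 41.0
22.9 [ 510.7 -327.4   74.7] [ 7.559e-01  6.547e-01 -0.000e+00  6.000e-04] F [ 0.2 -0.8  3.3] T [-0.03  0.21 -0.01] op 0.423778562329644 40.99722383277367
```

```bash
for i in 1 2 3; do python3 -m inch '0 0 0 0 0 0 6' >/dev/null; python3 -c "
from h import *
st()"; done
```

```text
22.98 [ 510.8 -327.3   74.7] [ 7.184e-01  6.956e-01 -2.000e-04  6.000e-04] F [-1.2  0.7  4.4] T [ 0.04  0.15 -0.03] op 0.4152630215833376 41.02660236074371
23.07 [ 510.7 -327.4   74.7] [ 6.795e-01  7.336e-01 -1.000e-04  6.000e-04] F [-0.2  0.2  2.9] T [ 0.08  0.15 -0.21] op 0.4176963673836527 41.220680099213496
23.15 [ 510.7 -327.3   74.7] [6.402e-01 7.682e-01 0.000e+00 4.000e-04] F [-0.7 -0.1  4.2] T [ 0.15  0.18 -0.22] op 0.41823670127744245 41.225583191917394
```

The 0.2 N m torque after about 6° of free play shows the key is in the slot, and the height matches home. I'll back off, release and go to the bush.

```bash
python3 -m inch '0 0 0 0 0 0 -3;0 0 0 0 0 0 -3;0.65 0 0 0 0 0 -3;0.65 0 0 0 0 0 -3;0.65 0 0 0 0 0 -3;0.65 0 0 25 0 0 -3;0.65 0 0 60 0 0 -3;0.65 -9 41 60 0 0 -10;0.65 -18 82 60 0 0 -10;0.65 -27 123 60 0 0 -10;0.65 -36 164 60 0 0 -10;0.65 -45 205 60 0 0 -10;0.65 -54 246 60 0 0 -10;0.65 -63 287 60 0 0 -10;0.65 -72 328 60 0 0 -10;0.65 -80 365 60 0 0 -10;0.65 -81.6 372 60 0 0 -10;0.65 -81.6 372 60 0 0 -10;0.65 -81.6 372 60 0 0 -10;0.65 -81.6 372 60 0 0 -10'; python3 - <<'E'
from h import *
c,im=wr('w7');s=arm.state()
print(s['qpos'])
e=ring(im,(100,120,80),(125,255,255),(200,100,440,300));print(e,p2w(c,*e[0],17),w2p(c,(429,44.6,17)))
c,im=wr('w7b')
E
```

```text
clock: 24.82
tcp_pos: [429.1, 43.1, 134.1]
tcp_rot: [0.708, 0.707, -0.0, 0.0]
ft_force: [0.4, -0.3, -0.3]
opening: 0.65
gripper_force: 0.0
24.82 [429.1  43.1 134.1] [ 7.077e-01  7.065e-01 -3.000e-04  2.000e-04] F [ 0.4 -0.3 -0.3] T [-0.    0.01 -0.04] op 0.6499093554919695 0.0
[ 0.25551357  0.29542899 -0.48973039  2.17338598  0.21068951  0.71726266
 -0.37843295]
((318.3569564819336, 183.46039581298828), (24.646015167236328, 25.908653259277344)) [428.2  46.   17. ] [319.2 184.9]
24.87 [429.1  43.  134.1] [ 7.080e-01  7.062e-01 -3.000e-04  1.000e-04] F [ 1.2 -0.5  0.1] T [-0.01 -0.04  0.03] op 0.6505331182527672 0.0
```

```bash
python3 -m inch '0.65 -1.6 1.2 -35 0 0 0;0.65 -1.6 1.2 -70 0 0 0;0.65 -1.6 1.2 -105 0 0 0;0.65 -1.6 1.2 -126 0 0 0;0.65 -1.6 1.2 -126 0 0 0;0 -1.6 1.2 -126 0 0 0;0 -1.6 1.2 -126 0 0 0;0 -1.6 1.2 -126 0 0 0;0 -1.6 1.2 -126 0 0 0;0 -1.6 1.2 -126 0 0 0;0 -1.6 1.2 -126 0 0 0;0 -1.6 1.2 -126 0 0 0' 20; python3 -m inch '0.5 0 0 0 0 0 0;0.5 0 0 0 0 0 0;0.5 0 0 0 0 0 0;0.5 0 0 0 0 0 -90;0.5 0 0 0 0 0 -90;0.5 0 0 0 0 0 -90;0.5 0 0 0 0 0 -90;0.5 0 0 0 0 0 -90;0.5 0 0 0 0 0 -90;0.5 0 0 0 0 0 -90;0.5 0 0 0 0 0 -90;0.5 0 0 0 0 0 -90;0.5 0 0 0 0 0 -90;0.5 0 0 0 0 0 -90;0.5 0 0 0 0 0 -90;0.5 0 0 0 0 0 -90;0.5 0 0 0 0 0 -90;0.5 0 0 0 0 0 -90'; python3 -m inch '0 0 0 0 0 0 0;0 0 0 0 0 0 0;0 0 0 0 0 0 0;0 0 0 0 0 0 0;0 0 0 0 0 0 0;0 0 0 0 0 0 0;0 0 0 0 0 0 0' 30; python3 -c "
from h import *
print(st()['qpos'])"
```

```text
clock: 25.92
tcp_pos: [428.4, 45.8, 9.6]
tcp_rot: [0.707, 0.707, 0.001, 0.001]
ft_force: [-0.5, -0.7, 9.0]
opening: 0.263
gripper_force: 20.3
clock: 27.42
tcp_pos: [427.0, 46.2, 8.3]
tcp_rot: [1.0, 0.002, -0.0, 0.0]
ft_force: [-0.2, 0.0, 0.7]
opening: 0.498
gripper_force: 0.0
clock: 28.0
tcp_pos: [427.1, 46.0, 8.4]
tcp_rot: [1.0, 0.0, -0.0, -0.0]
ft_force: [-0.5, 1.7, 5.0]
opening: 0.258
gripper_force: 29.4
28.0 [427.1  46.    8.4] [ 1.e+00  3.e-04 -0.e+00 -1.e-04] F [-0.5  1.7  5. ] T [0.18 0.3  0.02] op 0.25768608887785976 29.400088470429182
[-0.22740533  0.50860625  0.04932298  2.25677509 -0.06554543  0.37751599
 -1.69347795]
```

```bash
python3 -m inch '0 0 0 20 0 0 0;0 0 0 55 0 0 0;0 0 0 90 0 0 0;0 0 0 122 0 0 0;0 8 -36 122 0 0 0;0 16 -72 122 0 0 0;0 24 -108 122 0 0 0;0 32 -144 122 0 0 0;0 40 -180 122 0 0 0;0 48 -216 122 0 0 0;0 56 -252 122 0 0 0;0 64 -288 122 0 0 0;0 72 -324 122 0 0 0;0 79 -355 122 0 0 0;0 83 -370 122 0 0 0;0 83.4 -373.4 122 0 0 0;0 83.4 -373.4 122 0 0 0;0 83.4 -373.4 122 0 0 0;0 83.4 -373.4 122 0 0 0;0 83.4 -373.4 122 0 0 0'; python3 -m inch '0 0 0 -10 0 0 0;0 0 0 -18 0 0 0;0 0 0 -21 0 0 0;0 0 0 -21 0 0 0;0 0 0 -21 0 0 0';  python3 -c "
from h import *
st()"
```

```text
clock: 29.67
tcp_pos: [510.7, -325.7, 130.3]
tcp_rot: [1.0, 0.001, -0.0, -0.0]
ft_force: [0.2, 0.5, 0.5]
opening: 0.255
gripper_force: 29.6
clock: 30.08
tcp_pos: [510.2, -327.2, 108.7]
tcp_rot: [1.0, 0.0, -0.0, -0.0]
ft_force: [0.8, -0.5, -0.8]
opening: 0.257
gripper_force: 29.6
30.08 [ 510.2 -327.2  108.7] [ 1.e+00  2.e-04 -5.e-04 -2.e-04] F [ 0.8 -0.5 -0.8] T [ 0.05 -0.03  0.08] op 0.2574102025958075 29.6154410764575
```

```bash
python3 -m inch '0 0 -0.2 -1.5 0 0 0;0 0 -0.2 -3 0 0 0;0 0 -0.2 -4.5 0 0 0;0 0 -0.2 -5.5 0 0 0;0 0 -0.2 -5.5 0 0 0;0 0 -0.2 -5.5 0 0 0';  python3 -c "
from h import *
st()"
```

```text
clock: 30.58
tcp_pos: [510.5, -327.6, 103.8]
tcp_rot: [1.0, 0.0, -0.0, -0.0]
ft_force: [-0.4, -0.3, -0.6]
opening: 0.255
gripper_force: 29.6
30.58 [ 510.5 -327.6  103.8] [ 1.e+00  2.e-04 -0.e+00 -0.e+00] F [-0.4 -0.3 -0.6] T [ 0.04 -0.05 -0.01] op 0.25516497575915137 29.61593996733427
```

```bash
python3 -m inch '0 0 0 -1.5 0 0 0;0 0 0 -3 0 0 0;0 0 0 -4.5 0 0 0;0 0 0 -5 0 0 0;0 0 0 -5 0 0 0;0 0 0 -5 0 0 0';  python3 -c "
from h import *
st()"
```

```text
clock: 31.08
tcp_pos: [509.8, -327.6, 98.4]
tcp_rot: [1.0, 0.0, -0.001, -0.0]
ft_force: [-3.5, 0.8, 0.7]
opening: 0.262
gripper_force: 29.7
31.08 [ 509.8 -327.6   98.4] [ 1.e+00  1.e-04 -7.e-04 -2.e-04] F [-3.5  0.8  0.7] T [ 0.1   0.61 -0.01] op 0.262116081356739 29.70303070731461
```

On the nose; a small side force says to shift −x. Continuing down.

```bash
python3 -m inch '0 -0.7 0.2 -1.5 0 0 0;0 -0.7 0.2 -3 0 0 0;0 -0.7 0.2 -4.5 0 0 0;0 -0.7 0.2 -6 0 0 0;0 -0.7 0.2 -7 0 0 0;0 -0.7 0.2 -7 0 0 0;0 -0.7 0.2 -7 0 0 0';  python3 -c "
from h import *
st()"
```

```text
clock: 31.67
tcp_pos: [509.6, -327.4, 91.5]
tcp_rot: [1.0, 0.0, -0.0, -0.0]
ft_force: [-2.5, -0.4, -0.4]
opening: 0.257
gripper_force: 29.6
31.67 [ 509.6 -327.4   91.5] [ 1.e+00  1.e-04 -3.e-04 -1.e-04] F [-2.5 -0.4 -0.4] T [-0.05  0.57  0.03] op 0.2574562387860658 29.58670137450099
```

```bash
python3 -m inch '0 -0.4 0 -1 0 0 0;0 -0.4 0 -2 0 0 0;0 -0.4 0 -3 0 0 0;0 -0.4 0 -3 0 0 0;0 -0.4 0 -3 0 0 0';  python3 -c "
from h import *
st()"
```

```text
clock: 32.08
tcp_pos: [509.5, -327.5, 89.5]
tcp_rot: [1.0, 0.0, 0.0, -0.0]
ft_force: [-4.5, 1.0, 5.8]
opening: 0.262
gripper_force: 30.2
32.08 [ 509.5 -327.5   89.5] [ 1.e+00  2.e-04  1.e-04 -0.e+00] F [-4.5  1.   5.8] T [0.24 0.89 0.04] op 0.2619026347758343 30.169147169217467
```

```bash
python3 -m inch '0.5 0 0 0 0 0 0;0.5 0 0 0 0 0 0;0.5 0 0 0 0 0 0;0.5 0 0 0 0 0 0;0.5 0 0 30 0 0 0;0.5 0 0 65 0 0 0;0.5 0 0 100 0 0 0;0.5 0 0 130 0 0 0;0.5 0 0 130 0 0 0;0.5 0 0 130 0 0 0;0.5 0 0 130 0 0 0'; python3 - <<'E'
from h import *
c,im=wr('w8')
print(w2p(c,(510.3,-327.5,98))+[1.5,-1], w2p(c,(510.3,-327.5,104))+[1.5,-1])
def col(lo,hi,box):
    x0,y0,x1,y1=box;h=cv2.cvtColor(im[y0:y1,x0:x1],cv2.COLOR_RGB2HSV);m=cv2.inRange(h,lo,hi)
    n,l,s,ce=cv2.connectedComponentsWithStats(m)
    for i in range(1,n):
        if s[i,4]>60: print(s[i],(ce[i]+[x0,y0]).round(1))
col((100,150,80),(125,255,255),(260,130,380,260));print('hub');col((10,90,60),(28,255,255),(260,130,380,260))
for z,n,r in((84,'hubtop',19),(66,'hubbot',19),(98,'bushtop',12)):
    print(n,w2p(c,(510.3-r,-327.5,z)),w2p(c,(510.3+r,-327.5,z)),w2p(c,(510.3,-327.5-r,z)),w2p(c,(510.3,-327.5+r,z)))
E
```

```text
clock: 33.0
tcp_pos: [509.3, -327.1, 218.3]
tcp_rot: [1.0, 0.0, -0.0, -0.0]
ft_force: [0.8, 0.5, 0.0]
opening: 0.501
gripper_force: 0.0
33.0 [ 509.3 -327.1  218.3] [ 1.e+00  3.e-04 -2.e-04 -2.e-04] F [0.8 0.5 0. ] T [ 0.06  0.05 -0.04] op 0.5012344066402501 0.0
[320.5 183.8] [320.5 185.8]
[ 49  42  22  23 224] [319.4 182.5]
hub
[ 42  29  37  39 513] [320.1 173.2]
hubtop [319.  198.9] [319.  161.4] [338.5 180.6] [299.5 180.5]
hubbot [319.  193.1] [319.  157.5] [337.4 175.6] [300.6 175.6]
bushtop [319. 197.] [319.  172.3] [331.9 184.8] [306.1 184.8]
```

```bash
python3 -c "
from cell import arm
print(arm.finish_job())"
```

```text
the job is handed in; nothing more can be done
None
```

I rebuilt the spindle (spacer, then hub over the key, then bush), released all three parts and handed the job in after about 33 s; no verdict came back, but heights, forces and the last camera check all fit the parts being home.

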